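# Level the hinged plate with its foot and keep the spirit level pressed

## Task

Level the hinged instrument plate: turn the knurled knob of its levelling foot until, with the rubber button of the spirit level pressed down so that the foot stands on its pad, the bubble rests between the two black lines of the vial. Finish while still pressing on the button with the fingers, with a light steady push of about 10 N (no more than 25 N); do not let go. Leave the loose measuring things around the fixture where they are.

Things in the scene. Friction and masses are not known exactly. Their poses are not given: they have to be found in the camera images.
- bed: Grey rectangular base of the levelling fixture, 104 x 290 x 14 mm, fixed to the worktop. Origin: centre of its underside; z up; its long side is its y axis. The plate's hinge is at y = +100 mm (axis along x, 40 mm up), the levelling foot at y = -100 mm.
- pad (a point): Centre of the top face of the steel pad (28 mm round, 20 mm above the worktop) on the bed under the foot; z up.
- foot_tip (a point): Lowest point of the foot's ball tip. A spring holds the hinged plate up at a stop (0.058 rad, foot end high), so the tip hangs 4 to 9 mm over the pad; about 4 N on the rubber button brings it down onto the pad, where it stops hard. The plate springs back up when released.
- knob_top (a point): Centre of the top face of the foot's round knurled dark steel knob, 34 mm across, 24 mm high, axis upright within 0.07 rad, at the bed's y = -100 mm, 200 mm from the hinge. It rises and falls with the plate. The plate is at least 7 mm below the knob; the level's near end is 49 mm from the knob's axis, its top at least 6 mm below the knob's top.
- foot: The same knob (turns with it; origin: middle of its underside, z up): head of a screw through the plate. It turns stiffly (0.12 N m) and stays where left. From above, counter-clockwise draws the screw up through the plate, 3 mm per rad, so the pressed plate's foot end stands lower. At the start it stands too high: 1 to 2.6 rad counter-clockwise are needed; the screw stops 2 rad past level.
- bubble (a joint): Position of the bubble's middle along the vial, m: 0 centred, positive towards the foot, -0.026 to 0.026. It runs to the higher end: with the foot on its pad it shifts 0.0065 m per rad of the knob (counter-clockwise makes it smaller) and takes about 0.5 s to settle. With the button not pressed it sits near the foot end and says nothing of the foot.
- level_press (a point): Centre of the top face of the round rubber button, 22 mm across and standing 4 mm proud, on top of the spirit level, between vial and knob, 65 mm from the knob's axis (bed y = -35 mm, 80 mm above the worktop when level, up to 88 when released): press here, downwards.
- level: Spirit level: a dark steel bar 28 x 140 x 30 mm along the plate's middle, screwed to it. Origin: its underside below the vial's centre; y towards the hinge, z up.
- vial (a point): Top of the middle of the clear tubular vial (80 mm long, along the plate) in the spirit level, at bed y = +35 mm. Two black lines stand 13 mm either side of the middle; the white bubble is 20 mm long.
- dial_indicator: Dial indicator lying on its back, 108 x 59 x 25 mm; bystander. Origin: centre of the underside.
- loupe: Black inspection loupe, 38 mm round and high; bystander. Origin: centre of the underside.
- micrometer: Micrometer lying flat, 53 x 122 x 19 mm; bystander. Origin: centre of the underside.
- reference_plate: Roughness reference specimen in its holder, 46 x 78 x 9 mm; bystander. Origin: centre of the underside.

How it is judged:
By the outcome, as a careful person would: the job done as asked, in the order asked, and still so for the second after the job is handed in, while the arm keeps its last pose, push and grip.
It also fails if it takes over 61 s, if anything falls off the work surface, if the arm or the gripper's body presses on something with over 40 N, if the wrist force passes 120 N, or if a joint passes its speed limit or range.

## Robot

A 6-joint arm with a two-finger parallel gripper is mounted at the origin on a cart in front of the work surface, level with it; the furniture and walls round the work are solid. World frame = base frame: x ahead of the robot, y to its left, z up, the work surface at z = 0. Lengths are in m, angles in degrees, forces in N, time in s.
With the tool pointing down it reaches from about 0.4 to 0.825 m from the base axis. Payload 7 kg.
Tool frame: the origin (TCP) lies between the finger pads, 19 mm behind the fingertips; this is the grasp point; z points along the fingers, y is the line along which they close (so a half turn about z gives the same grasp; the last joint's range is limited). The gripper opens to 88 mm and grips with 3 to 60 N. Pads are 19 mm wide; open, the fingers measure 130 mm over their backs; the gripper's body (78 mm by 193 mm) begins 47 mm behind the grasp point.
Start: joints at [-59.295, 20.546, 0.682, 0, -70.136, -16.507], TCP at [0.166, -0.654, 0.245] pointing down, gripper open.
Joint ranges: [-176.03, 176.03], [-82.01, 121.73], [-58.28, 71.71], [-173.87, 95.51], [-174.79, -0.11], [-173.66, 173.66]. Speed limits (degrees/s): [136.94, 136.94, 172.46, 180, 180, 180].

## Interface

Orientations are given as [roll, pitch, yaw] about the fixed x, y, z axes, in that order (R = Rz(yaw) Ry(pitch) Rx(roll)).
In Python, from plant import ctrl gives the robot as it stands. The module is installed in compiled form; this text tells all that it offers.
- The arm moves only by the tool play_rows, never from a script. Its argument "commands" is a list that holds one entry, the list of rows, each a list of 7 numbers: the turn, a rotation vector about the tool's x, y, z in rad, then the shift along the tool's x, y, z in cm, then the finger opening in cm, from 0 to 8.76. In form: [[[ax, ay, az, x, y, z, grip], ...]]. A call has 1 to 8 rows; each row is the pose to reach, as a shift and turn from the pose commanded when the call began, along the tool's axes at that moment; what a row does not reach only later rows make up. A row lasts 1/12 s, in which the tool goes at most 41.7 mm and 7.16 degrees, less where a joint would pass 70% of its speed; a pose out of reach is approached as far as the arm can. A call with a gripper value outside its range is refused whole. The fingers move at their own pace and stop on an object; the grip force is fixed at half the most. Time passes only in rows, so rows that repeat a pose let the fingers close. It gives the time, the measured TCP pose, the force, the opening and the grip force at its end, in the units of the state.
- ctrl.get_obs(): the state, without advancing time (a new reading comes with each control period).
- ctrl.snapshot(name): name is "scene" or "top"; returns a dict with "color" (400x640x3 uint8, red, green, blue), "camera_matrix" (3x3 intrinsics, pixels), "origin" and "rotation" of the camera in the world. Camera axes: x right, y down, z forward; pixel columns grow to the right and rows downward; lengths in m; the calibration is good to about 2 mm. A picture is of the moment at which its call begins. There is no depth.
- ctrl.close_job(): hands the job in; it is judged then, once.
Trained networks look in a picture, given as the dict that the camera call returned (one of the last four; its "shot" number tells which), for a name from the list of things; names that differ only in an ending like _2 or _b are one class to them, and where a whole thing is asked for, a point or a joint stands for the part that bears it (a point fixed in the world has none). Each returns a list of dicts, best first, with "conf" (0 to 1); they miss things now and then, are a little off and sometimes report something else, mostly with a low value. They report only what shows in the picture. A call takes as long as a camera call.
- ctrl.find_in(picture, name): "bbox" ([left, top, width, height] in pixels, round what is visible of it).
The state is a dict: "clock": time; "joint_pos": joint angles; "qvel": joint speeds; "tau": joint torques, N m; "tool_pos": TCP position; "orientation": TCP orientation; "force": force on the tool from outside, world axes, zero at the start; "moment": the same for the moment, N m; "opening": finger opening in m; "gripper_force": force on a finger pad.
Only numpy, scipy, OpenCV 4.12 (cv2) and the standard library are available. Lean on these libraries where they do the work, as an engineer would, in place of code of your own. Each camera call takes 0.05 s, during which the arm holds its last target. There are 200 camera calls.

## Working session

There is one attempt and no reset: what is moved stays moved. The work goes in short steps, Python scripts to look and compute and a tool call to move; the robot and the scene stay as the last step left them, time stands still between calls to the robot, and variables do not carry over. Pictures are saved under pics/ and viewed, at most 10 in all, crops included, and the job is handed in when it is done.

Besides the shell and the picture viewer there is one more tool, called by a JSON object that holds its "method" and its "body", one argument or row to a line. play_rows: Moves the arm, as the interface text tells. Its arguments: {"type":"object","properties":{"commands":{"type":"array","items":{"type":"array","items":{"type":"array","items":{"type":"number"}}}}},"required":["commands"]}

```bash
mkdir -p pics; cat > h.py <<'E'
import numpy as np, cv2
from plant import ctrl
def snap(n,f=None):
    s=ctrl.snapshot(n)
    if f: cv2.imwrite('pics/'+f,s['color'][:,:,::-1])
    return s
def ray(s,u,v):
    K=np.array(s['camera_matrix']);R=np.array(s['rotation'])
    d=R@np.linalg.inv(K)@[u,v,1];return np.array(s['origin']),d/np.linalg.norm(d)
def atz(s,u,v,z):
    o,d=ray(s,u,v);return o+d*(z-o[2])/d[2]
def tri(a,b):
    A=np.zeros((3,3));c=np.zeros(3)
    for o,d in(a,b):
        P=np.eye(3)-np.outer(d,d);A+=P;c+=P@o
    return np.linalg.solve(A,c)
def proj(s,p):
    q=np.array(s['camera_matrix'])@np.array(s['rotation']).T@(np.array(p)-s['origin']);return q[:2]/q[2]
def box(s,n):
    r=ctrl.find_in(s,n)
    return [(np.round(x['bbox'],1).tolist(),round(x['conf'],2)) for x in r[:2]]
E
python3 - <<'E'
from h import *
print(ctrl.get_obs())
for n in('scene','top'):
    s=snap(n,n+'1.png')
    print(n,s['camera_matrix'],s['origin'],s['rotation'])
    for k in['bed','knob_top','foot','level_press','level','vial','bubble','dial_indicator','loupe','micrometer','reference_plate']: print(k,box(s,k))
E
```

```text
{'clock': 0.0, 'joint_pos': array([-5.92952400e+01,  2.05905670e+01,  6.33134401e-01, -2.11646049e-02,
       -7.01358602e+01, -1.65084491e+01]), 'qvel': array([ 0.02684184, -0.05558283, -0.03465449, -0.09353407, -0.09381817,
       -0.07465807]), 'tau': array([ 8.83466837e-04, -5.82719493e+01,  2.93070316e+01,  6.99725166e+00,
        7.11611530e-03, -1.54100935e-04]), 'tool_pos': array([ 0.165423  , -0.65393287,  0.24442432]), 'orientation': array([ 1.79904899e+02, -7.43656689e-03, -1.65810891e+02]), 'force': array([0.0029929 , 0.49555244, 0.59484822]), 'moment': array([ 0.06712121, -0.00349356, -0.02881784]), 'gripper_force': 0.0, 'opening': 0.08768556494762275}
scene [[512.57412357   0.         320.96022205]
 [  0.         512.57412357 196.97256261]
 [  0.           0.           1.        ]] [0.09624141 0.82493462 1.10677744] [-1.37116979e+02  8.62161804e-02 -1.51197886e+02]
bed [([293.4, 178.8, 96.1, 82.4], 0.83)]
knob_top [([362.6, 176.5, 12.8, 13.5], 0.48)]
foot [([360.5, 178.7, 13.2, 13.5], 0.7), ([290.1, 178.7, 97.8, 83.5], 0.48)]
level_press [([313.7, 190.1, 45.1, 41.1], 0.
[... 380 characters left out ...]
, 34.2, 36.0], 0.96)]
top [[381.75515644   0.         315.04283963]
 [  0.         381.75515644 197.65566784]
 [  0.           0.           1.        ]] [ 0.43357927 -0.00587904  1.24222448] [-173.94453838   -0.23728679  -89.38624911]
bed [([271.3, 190.0, 92.0, 58.5], 0.69)]
knob_top [([344.7, 225.2, 7.4, 8.9], 0.59)]
foot []
level_press [([285.7, 204.4, 49.1, 24.4], 0.97)]
level [([288.8, 204.9, 45.5, 22.3], 0.66)]
vial [([286.9, 204.2, 46.1, 26.4], 0.96)]
bubble [([398.4, 227.8, 37.9, 11.5], 0.7)]
dial_indicator [([297.6, 132.3, 18.0, 29.0], 0.53)]
loupe [([249.2, 148.2, 13.2, 12.7], 0.62)]
micrometer [([399.6, 225.5, 38.6, 13.3], 0.64)]
reference_plate [([189.8, 219.4, 25.7, 19.6], 0.53)]
```

```bash
python3 - <<'E'
import re
t=open('h.py').read()
t=t.replace("R=np.array(s['rotation'])\n","R=rot(s)\n").replace("np.array(s['rotation']).T","rot(s).T").replace("def ray","from scipy.spatial.transform import Rotation as Ro\ndef rot(s): return Ro.from_euler('xyz',s['rotation'],degrees=True).as_matrix()\ndef ray")
open('h.py','w').write(t)
E
python3 - <<'E'
from h import *
import cv2
a=cv2.imread('pics/scene1.png');b=cv2.imread('pics/top1.png')
c=np.vstack([cv2.resize(a[160:270,220:420],None,fx=4,fy=4,interpolation=cv2.INTER_CUBIC)])
d=cv2.resize(b[120:270,180:380],None,fx=4,fy=4,interpolation=cv2.INTER_CUBIC)
cv2.imwrite('pics/c1.png',c);cv2.imwrite('pics/d1.png',d)
S=snap('scene');T=snap('top')
print(atz(T,348.4,229.6,.09),tri(ray(T,348.4,229.6),ray(S,368,183)))
E
```

```text
[ 0.46030273 -0.11076228  0.09      ] [ 0.46159226 -0.11007607  0.09158125]
```

View pics/c1.png

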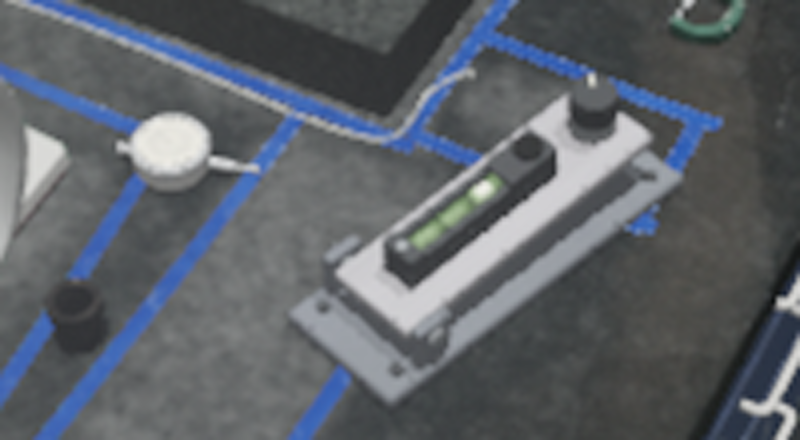

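View pics/d1.png

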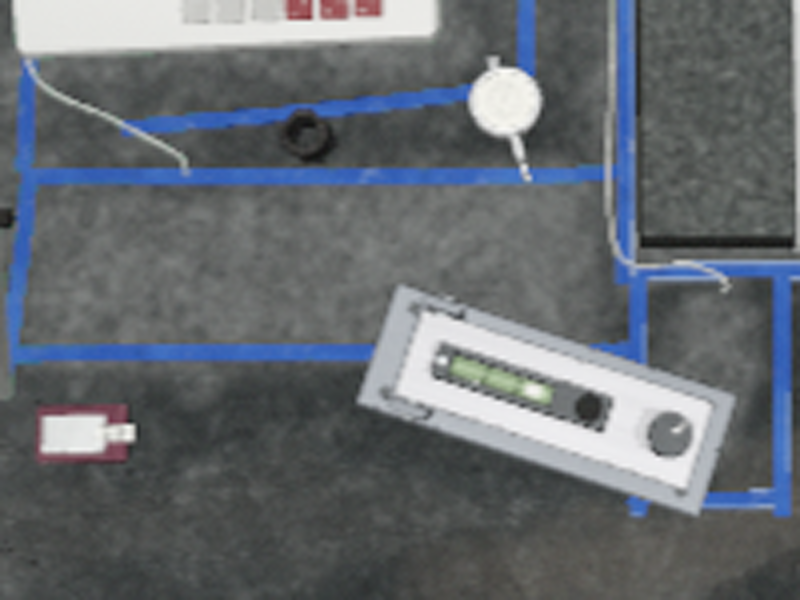

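```bash
python3 - <<'E'
from h import *
S=snap('scene');T=snap('top')
for n,t,s in(('knob',(347.2,228.5),(368.2,182.8)),('btn',(327.2,221.2),(352.2,197.2))):
    p=tri(ray(T,*t),ray(S,*s)); print(n,p,proj(T,p)-t,proj(S,p)-s)
k=tri(ray(T,347.2,228.5),ray(S,368.2,182.8))
b=tri(ray(T,327.2,221.2),ray(S,352.2,197.2))
d=b-k;print(np.linalg.norm(d[:2]),np.degrees(np.arctan2(d[1],d[0])))
# bed corners top view (crop px) at z=.014
C=[(400,285),(360,403),(697,515),(735,398)]
Q=np.array([atz(T,180+u/4,120+v/4,.014) for u,v in C])[:,:2];print(Q,Q.mean(0))
e=(Q[0]+Q[1]-Q[2]-Q[3])/2;e2=Q[1]-Q[0];print(np.linalg.norm(e),np.linalg.norm(e2),np.degrees(np.arctan2(e[1],e[0])))
u=e/np.linalg.norm(e)
for y in(-.1,-.035,.035):print(y,Q.mean(0)+u*y)
E
```

```text
knob [ 0.46250612 -0.10709283  0.0948516 ] [0.12467052 0.31325285] [-0.36381028 -0.0286249 ]
btn [ 0.48316347 -0.04789344  0.08179282] [0.26947685 0.68385236] [-0.81336408 -0.08493583]
0.06270003583811844 70.76380245522157
[[ 0.58352419  0.10418372]
 [ 0.48768865  0.13435442]
 [ 0.40134631 -0.1364469 ]
 [ 0.4949928  -0.16703704]] [ 0.49188799 -0.01623645]
0.28476690028406376 0.10047248806019543 72.1186321596649
-0.1 [ 0.46118327 -0.11140588]
-0.035 [ 0.48114134 -0.04954575]
0.035 [0.50263464 0.01707285]
```

```bash
cat >> h.py <<'E'
def delta(cur,cy,tgt,ty):
    y=np.radians(cy);d=np.array(tgt)-cur
    return np.round([-(((ty-cy)+180)%360-180)*np.pi/180,100*(d[0]*np.cos(y)+d[1]*np.sin(y)),100*(d[0]*np.sin(y)-d[1]*np.cos(y)),-100*d[2]],3)
def plan(tgt,ty,cur=None,cy=None):
    o=ctrl.get_obs()
    print('clock',o['clock'],'pos',o['tool_pos'],'ori',o['orientation'],'F',o['force'],'open',o['opening'],'j',np.round(o['joint_pos'],1))
    if cur is None: cur,cy=o['tool_pos'],o['orientation'][2]
    print('az,x,y,z:',delta(cur,cy,tgt,ty))
E
python3 -c "
from h import *
a=np.array([.166,-.654,.245]);b=np.array([.482,-.049,.16])
for i in range(3):print(delta(a+(b-a)*i/3,-165.81+57.8*i/3,a+(b-a)*(i+1)/3,-165.81+57.8*(i+1)/3))"
```

```text
[ -0.336 -15.156  16.969   2.833]
[ -0.336 -19.906  11.018   2.833]
[ -0.336 -22.427   3.833   2.833]
```

{"method": "play_rows", "body": {
  "commands": [
    [[0,0,-0.336,-15.16,16.97,2.83,0],[0,0,-0.336,-15.16,16.97,2.83,0],[0,0,-0.336,-15.16,16.97,2.83,0],[0,0,-0.336,-15.16,16.97,2.83,0],[0,0,-0.336,-15.16,16.97,2.83,0],[0,0,-0.336,-15.16,16.97,2.83,0],[0,0,-0.336,-15.16,16.97,2.83,0]]
  ]
}}

```text
clock: 1.98
tool_pos: [0.272, -0.4494, 0.2171]
orientation: [180.0, 0.0, -146.4]
force: [-0.6, -0.2, -0.1]
opening: 0.0467
gripper_force: 0.0
```

{"method": "play_rows", "body": {
  "commands": [
    [[0,0,-0.336,-19.9,11.02,2.83,0],[0,0,-0.336,-19.9,11.02,2.83,0],[0,0,-0.336,-19.9,11.02,2.83,0],[0,0,-0.336,-19.9,11.02,2.83,0],[0,0,-0.336,-19.9,11.02,2.83,0],[0,0,-0.336,-19.9,11.02,2.83,0],[0,0,-0.336,-19.9,11.02,2.83,0]]
  ]
}}

```text
clock: 2.57
tool_pos: [0.3777, -0.2485, 0.1887]
orientation: [-180.0, 0.0, -127.1]
force: [-0.6, 0.0, -0.5]
opening: 0.002
gripper_force: 0.0
```

{"method": "play_rows", "body": {
  "commands": [
    [[0,0,-0.336,-22.43,3.83,2.83,0],[0,0,-0.336,-22.43,3.83,2.83,0],[0,0,-0.336,-22.43,3.83,2.83,0],[0,0,-0.336,-22.43,3.83,2.83,0],[0,0,-0.336,-22.43,3.83,2.83,0],[0,0,-0.336,-22.43,3.83,2.83,0],[0,0,-0.336,-22.43,3.83,2.83,0],[0,0,-0.336,-22.43,3.83,2.83,0]]
  ]
}}

```text
clock: 3.23
tool_pos: [0.4821, -0.0489, 0.1602]
orientation: [180.0, -0.0, -107.9]
force: [-0.7, -0.6, -0.3]
opening: 0.0003
gripper_force: 0.0
```

```bash
python3 - <<'E'
from h import *
plan([.482,-.049,.115],-108)
S=snap('scene');T=snap('top')
a=S['color'][150:250,280:400,::-1];b=T['color'][165:265,260:380,::-1]
cv2.imwrite('pics/e1.png',np.vstack([cv2.resize(x,(720,600)) for x in(a,b)]) if 0 else np.hstack([cv2.resize(x,None,fx=3.3,fy=3.3,interpolation=cv2.INTER_CUBIC) for x in(a,b)]))
E
```

```text
clock 3.2333 pos [ 0.48212676 -0.04890554  0.16021615] ori [ 1.79971191e+02 -2.71516869e-02 -1.07940720e+02] F [-0.66474002 -0.62015487 -0.29879612] open 0.00025193658095463663 j [ 17.5   7.  -29.6   0.  -53.4 -35.5]
az,x,y,z: [1.000e-03 1.300e-02 9.000e-03 4.522e+00]
```

View pics/e1.png

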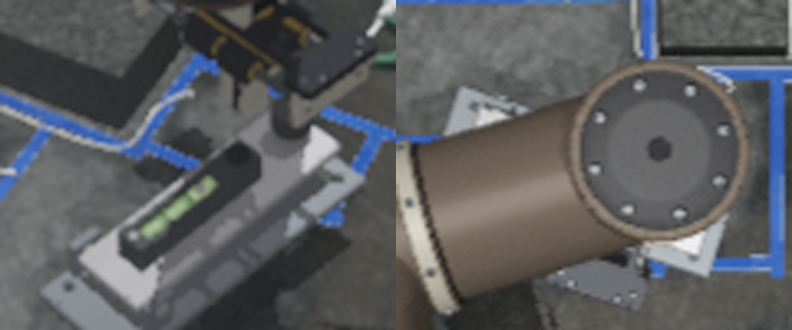

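{"method": "play_rows", "body": {
  "commands": [
    [[0,0,0,0,0,2.5,0],[0,0,0,0,0,4.5,0],[0,0,0,0,0,5.2,0],[0,0,0,0,0,5.4,0],[0,0,0,0,0,5.5,0],[0,0,0,0,0,5.5,0]]
  ]
}}

```text
clock: 3.83
tool_pos: [0.4816, -0.05, 0.1063]
orientation: [-180.0, -0.0, -108.1]
force: [-2.9, -1.3, 4.2]
opening: 0.0006
gripper_force: 1.9
```

{"method": "play_rows", "body": {
  "commands": [
    [[0,0,0,0,0,0.05,0],[0,0,0,0,0,0.1,0],[0,0,0,0,0,0.15,0],[0,0,0,0,0,0.15,0]]
  ]
}}

```text
clock: 4.17
tool_pos: [0.4822, -0.0494, 0.1045]
orientation: [-179.9, 0.0, -108.0]
force: [-1.6, -3.6, 5.2]
opening: 0.0002
gripper_force: 2.3
```

{"method": "play_rows", "body": {
  "commands": [
    [[0,0,0,0,0,0.1,0],[0,0,0,0,0,0.15,0],[0,0,0,0,0,0.2,0],[0,0,0,0,0,0.2,0],[0,0,0,0,0,0.2,0]]
  ]
}}

```text
clock: 4.58
tool_pos: [0.4823, -0.0496, 0.1032]
orientation: [-179.9, -0.0, -108.0]
force: [-4.2, -4.0, 14.8]
opening: 0.0003
gripper_force: 7.3
```

{"method": "play_rows", "body": {
  "commands": [
    [[0,0,0,0,0,-0.05,0],[0,0,0,0,0,-0.05,0],[0,0,0,0,0,-0.05,0],[0,0,0,0,0,-0.05,0],[0,0,0,0,0,-0.05,0],[0,0,0,0,0,-0.05,0]]
  ]
}}

```text
clock: 5.08
tool_pos: [0.4823, -0.0495, 0.1033]
orientation: [-179.9, 0.0, -108.0]
force: [-2.8, -4.6, 11.2]
opening: 0.0003
gripper_force: 5.3
```

```bash
cat >> h.py <<'E'
def strip(S,f,c=(.5026,.0171,.078),ang=72,rise=0.0,k=6):
    # rectified strip; left=foot end; 2 px... k px per mm
    u=np.array([np.cos(np.radians(ang)),np.sin(np.radians(ang)),-rise]);w=np.array([u[1],-u[0],0])
    xs=np.arange(-55,55.01,1/k);ys=np.arange(-20,20.01,1/k)
    P=np.array(c)+xs[None,:,None]*u/1000+ys[:,None,None]*w/1000
    q=(P-S['origin'])@rot(S)@np.array(S['camera_matrix']).T;q=(q[...,:2]/q[...,2:]).astype(np.float32)
    im=cv2.remap(S['color'],q[...,0],q[...,1],cv2.INTER_CUBIC)[:,:,::-1]
    cv2.imwrite('pics/'+f,im);return im
E
python3 - <<'E'
from h import *
o=ctrl.get_obs();print(o['force'],o['tool_pos'])
S=snap('scene');np.save('S1.npy',S,allow_pickle=True)
im=strip(S,'v1.png',rise=.03)
cv2.imwrite('pics/v1.png',np.vstack([im,cv2.resize(S['color'][165:235,300:390,::-1],(im.shape[1],350),interpolation=cv2.INTER_CUBIC)]))
print(ctrl.find_in(S,'bubble')[:2])
E
```

```text
[-2.82858205 -4.6295223  11.17693403] [ 0.48225374 -0.04951789  0.10333591]
[]
```

View pics/v1.png

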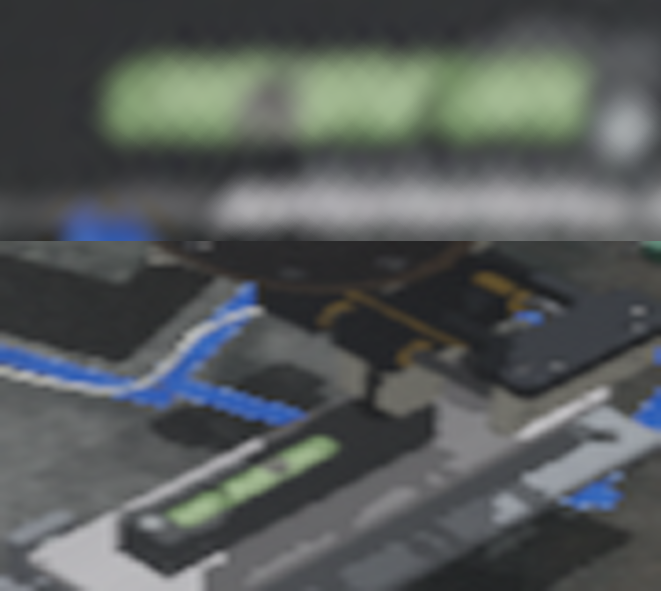

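```bash
python3 - <<'E'
from h import *
S=np.load('S1.npy',allow_pickle=True).item()
im=strip(S,'v2.png',rise=.03)
p=im[75:125].mean(0)
for x in range(60,640,18): print(x,p[x:x+18].mean(0).round(),end=';')
big=cv2.resize(S['color'][185:225,315:355,::-1],None,fx=14,fy=14,interpolation=cv2.INTER_NEAREST)
cv2.imwrite('pics/n1.png',cv2.convertScaleAbs(big,alpha=1.4))
E
```

```text
60 [53. 51. 50.];78 [55. 55. 52.];96 [75. 94. 81.];114 [104. 141. 117.];132 [115. 156. 131.];150 [124. 164. 140.];168 [133. 171. 149.];186 [135. 174. 152.];204 [136. 174. 152.];222 [132. 164. 146.];240 [124. 142. 133.];258 [112. 121. 117.];276 [115. 126. 120.];294 [131. 157. 143.];312 [140. 176. 155.];330 [137. 175. 153.];348 [134. 173. 151.];366 [137. 175. 153.];384 [140. 178. 156.];402 [129. 165. 144.];420 [106. 139. 119.];438 [104. 142. 118.];456 [118. 158. 134.];474 [132. 171. 147.];492 [139. 177. 154.];510 [137. 175. 153.];528 [135. 173. 151.];546 [136. 174. 152.];564 [125. 158. 137.];582 [107. 119. 109.];600 [115. 113. 109.];618 [126. 124. 121.];636 [109. 106. 103.];
```

View pics/n1.png

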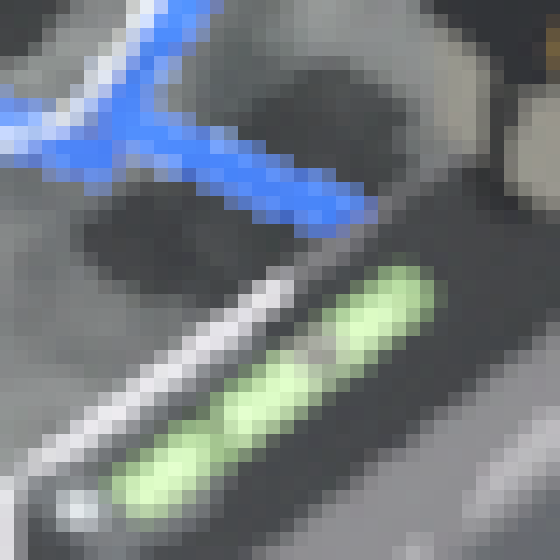

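{"method": "play_rows", "body": {
  "commands": [
    [[0,0,0,0,0,-2,0],[0,0,0,0,0,-4.8,0],[0,0,0,0,0,-4.8,4.8]]
  ]
}}

```text
clock: 5.43
tool_pos: [0.4847, -0.0485, 0.1547]
orientation: [-179.6, 0.2, -108.0]
force: [1.9, 0.5, 0.4]
opening: 0.0032
gripper_force: 0.0
```

```bash
python3 -c "
from h import *
plan([.462,-.108,.15],-148,[.482,-.049,.150],-108)"
```

```text
clock 5.4333 pos [ 0.48468829 -0.04854505  0.15472766] ori [-179.6244747     0.20382143 -107.97876214] F [1.88183774 0.47796941 0.40432256] open 0.003204796954971067 j [ 17.5   7.3 -30.1   0.1 -52.2 -35.5]
az,x,y,z: [ 0.698  6.229  0.079 -0.   ]
```

{"method": "play_rows", "body": {
  "commands": [
    [[0,0,0.698,6.23,0.08,0,4.8],[0,0,0.698,6.23,0.08,0,4.8],[0,0,0.698,6.23,0.08,0,4.8],[0,0,0.698,6.23,0.08,0,4.8],[0,0,0.698,6.23,0.08,0,4.8],[0,0,0.698,6.23,0.08,0,4.8],[0,0,0.698,6.23,0.08,0,4.8],[0,0,0.698,6.23,0.08,0,4.8]]
  ]
}}

```text
clock: 6.1
tool_pos: [0.4619, -0.108, 0.1504]
orientation: [180.0, 0.0, -147.9]
force: [-0.3, -0.9, 0.8]
opening: 0.0477
gripper_force: 0.0
```

```bash
python3 -c "
from h import *
plan([.462,-.108,.12],-148)
S=snap('scene')
cv2.imwrite('pics/g1.png',cv2.resize(S['color'][130:250,290:430,::-1],None,fx=5,fy=5,interpolation=cv2.INTER_CUBIC))"
```

```text
clock 6.1 pos [ 0.46191641 -0.10801948  0.15036741] ori [ 1.79996980e+02  4.65117949e-02 -1.47882307e+02] F [-0.3101308  -0.87563039  0.78280435] open 0.04767645463059652 j [ 10.7   6.6 -31.6  -0.  -51.8 -68.5]
az,x,y,z: [ 2.000e-03 -8.000e-03 -3.000e-03  3.037e+00]
```

View pics/g1.png

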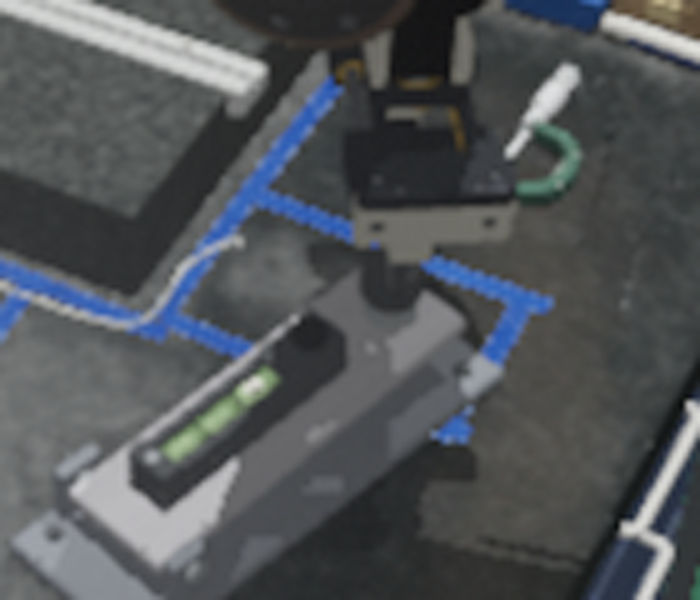

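{"method": "play_rows", "body": {
  "commands": [
    [[0,0,0,0,0,2.5,4.8],[0,0,0,0,0,4.3,4.8],[0,0,0,0,0,5.3,4.8],[0,0,0,0,0,6.3,4.8],[0,0,0,0,0,6.3,4.8]]
  ]
}}

```text
clock: 6.57
tool_pos: [0.4605, -0.1083, 0.0857]
orientation: [179.9, -0.1, -147.9]
force: [-0.2, 0.2, -0.4]
opening: 0.0483
gripper_force: 0.0
```

{"method": "play_rows", "body": {
  "commands": [
    [[0,0,0,0,0,0,2.5],[0,0,0,0,0,0,2.5],[0,0,0,0,0,0,2.5],[0,0,0,0,0,0,2.5]]
  ]
}}

```text
clock: 6.9
tool_pos: [0.462, -0.108, 0.0881]
orientation: [-180.0, 0.1, -148.0]
force: [-1.1, 3.4, 0.5]
opening: 0.0334
gripper_force: 30.0
```

{"method": "play_rows", "body": {
  "commands": [
    [[0,0,-0.1,0,0,-0.03,2.5],[0,0,-0.2,0,0,-0.06,2.5],[0,0,-0.3,0,0,-0.09,2.5],[0,0,-0.4,0,0,-0.12,2.5],[0,0,-0.5,0,0,-0.15,2.5],[0,0,-0.6,0,0,-0.18,2.5],[0,0,-0.7,0,0,-0.21,2.5],[0,0,-0.7,0,0,-0.21,2.5]]
  ]
}}

```text
clock: 7.57
tool_pos: [0.4621, -0.1082, 0.0903]
orientation: [-179.9, 0.0, -107.7]
force: [0.6, 2.2, 0.9]
opening: 0.0333
gripper_force: 30.0
```

{"method": "play_rows", "body": {
  "commands": [
    [[0,0,-0.1,0,0,-0.03,2.5],[0,0,-0.2,0,0,-0.06,2.5],[0,0,-0.3,0,0,-0.09,2.5],[0,0,-0.4,0,0,-0.12,2.5],[0,0,-0.5,0,0,-0.15,2.5],[0,0,-0.6,0,0,-0.18,2.5],[0,0,-0.7,0,0,-0.21,2.5],[0,0,-0.7,0,0,-0.21,2.5]]
  ]
}}

```text
clock: 8.23
tool_pos: [0.4627, -0.1084, 0.0922]
orientation: [-179.9, -0.1, -67.7]
force: [4.6, -1.2, -1.1]
opening: 0.0334
gripper_force: 30.0
```

{"method": "play_rows", "body": {
  "commands": [
    [[0,0,-0.1,0,0,-0.03,2.5],[0,0,-0.2,0,0,-0.06,2.5],[0,0,-0.3,0,0,-0.09,2.5],[0,0,-0.4,0,0,-0.12,2.5],[0,0,-0.5,0,0,-0.15,2.5],[0,0,-0.6,0,0,-0.18,2.5],[0,0,-0.66,0,0,-0.2,2.5],[0,0,-0.66,0,0,-0.2,2.5]]
  ]
}}

```text
clock: 8.9
tool_pos: [0.4637, -0.108, 0.0942]
orientation: [-179.9, -0.2, -30.1]
force: [6.6, 0.8, -5.1]
opening: 0.0331
gripper_force: 30.0
```

```bash
python3 -c "
from h import *
plan([.462,-.108,.15],-31);print(ctrl.get_obs()['moment'])"
```

```text
clock 8.9 pos [ 0.46367395 -0.10802979  0.09423491] ori [-179.87549802   -0.18426386  -30.09580836] F [ 6.61489696  0.81157812 -5.11452549] open 0.03310269942159799 j [ 10.7  11.  -35.4   0.  -43.3  49.2]
az,x,y,z: [ 0.016 -0.146  0.081 -5.577]
[-0.31901477 -1.8665417   0.05977842]
```

Turned 2.06 rad. Release, rise, go back over the button.

{"method": "play_rows", "body": {
  "commands": [
    [[0,0,0,0,0,0,4.8],[0,0,0,0,0,0,4.8],[0,0,0,0,0,0,4.8],[0,0,0,0,0,0,4.8],[0,0,0,0,0,-3,4.8],[0,0,0,0,0,-6,4.8],[0,0,0,0,0,-6,0],[0,0,0,0,0,-6,0]]
  ]
}}

```text
clock: 9.57
tool_pos: [0.4624, -0.1083, 0.1553]
orientation: [-179.9, -0.2, -30.1]
force: [-0.0, 0.3, -0.5]
opening: 0.0397
gripper_force: 0.0
```

```bash
python3 -c "
from h import *
plan([.482,-.049,.15],-108)"
```

```text
clock 9.5667 pos [ 0.46241805 -0.10834972  0.15530983] ori [-1.79868564e+02 -1.66145406e-01 -3.00986168e+01] F [-0.00478926  0.26693244 -0.54934045] open 0.039748013617625685 j [ 10.6   6.2 -31.3   0.  -52.3  49.3]
az,x,y,z: [ 1.36  -1.282 -6.117  0.531]
```

{"method": "play_rows", "body": {
  "commands": [
    [[0,0,0.12,-1.28,-6.12,0.5,0],[0,0,0.24,-1.28,-6.12,0.5,0],[0,0,0.36,-1.28,-6.12,0.5,0],[0,0,0.48,-1.28,-6.12,0.5,0],[0,0,0.6,-1.28,-6.12,0.5,0],[0,0,0.72,-1.28,-6.12,0.5,0],[0,0,0.8,-1.28,-6.12,0.5,0],[0,0,0.8,-1.28,-6.12,0.5,0]]
  ]
}}

```text
clock: 10.23
tool_pos: [0.4802, -0.0492, 0.1476]
orientation: [179.9, 0.0, -76.1]
force: [-0.1, -0.2, -0.8]
opening: 0.0003
gripper_force: 0.0
```

{"method": "play_rows", "body": {
  "commands": [
    [[0,0,0.12,0,0,0.5,0],[0,0,0.24,0,0,1,0],[0,0,0.36,0,0,2,0],[0,0,0.48,0,0,3,0],[0,0,0.56,0,0,4,0],[0,0,0.56,0,0,4,0]]
  ]
}}

```text
clock: 10.73
tool_pos: [0.4798, -0.0493, 0.1067]
orientation: [179.8, -0.1, -108.0]
force: [-1.8, 1.3, 2.6]
opening: 0.0005
gripper_force: 1.4
```

{"method": "play_rows", "body": {
  "commands": [
    [[0,0,0,0,0,0.2,0],[0,0,0,0,0,0.4,0],[0,0,0,0,0,0.55,0],[0,0,0,0,0,0.65,0],[0,0,0,0,0,0.7,0],[0,0,0,0,0,0.7,0]]
  ]
}}

```text
clock: 11.23
tool_pos: [0.4811, -0.0491, 0.1018]
orientation: [-180.0, -0.0, -107.9]
force: [-1.9, -3.9, 3.9]
opening: 0.0006
gripper_force: 2.3
```

{"method": "play_rows", "body": {
  "commands": [
    [[0,0,0,0,0,0.1,0],[0,0,0,0,0,0.2,0],[0,0,0,0,0,0.25,0],[0,0,0,0,0,0.25,0],[0,0,0,0,0,0.25,0],[0,0,0,0,0,0.25,0]]
  ]
}}

```text
clock: 11.73
tool_pos: [0.4813, -0.0491, 0.0994]
orientation: [-180.0, 0.0, -107.9]
force: [-2.0, -4.2, 5.3]
opening: 0.0002
gripper_force: 2.8
```

{"method": "play_rows", "body": {
  "commands": [
    [[0,0,0,0,0,0.05,0],[0,0,0,0,0,0.1,0],[0,0,0,0,0,0.1,0],[0,0,0,0,0,0.1,0],[0,0,0,0,0,0.1,0]]
  ]
}}

```text
clock: 12.15
tool_pos: [0.4813, -0.0492, 0.099]
orientation: [-180.0, -0.0, -107.9]
force: [-4.2, -3.0, 12.4]
opening: 0.0003
gripper_force: 6.6
```

{"method": "play_rows", "body": {
  "commands": [
    [[0,0,0,0,0,-0.02,0],[0,0,0,0,0,-0.02,0],[0,0,0,0,0,-0.02,0],[0,0,0,0,0,-0.02,0],[0,0,0,0,0,-0.02,0],[0,0,0,0,0,-0.02,0],[0,0,0,0,0,-0.02,0],[0,0,0,0,0,-0.02,0]]
  ]
}}

```text
clock: 12.82
tool_pos: [0.4813, -0.0491, 0.0991]
orientation: [-180.0, -0.0, -107.9]
force: [-3.9, -4.0, 11.4]
opening: 0.0
gripper_force: 5.8
```

```bash
python3 - <<'E'
from h import *
S=snap('scene')
im=strip(S,'v3.png',c=(.5026,.0171,.075))
p=im[75:125].mean(0)
for x in range(60,640,18): print(x,p[x:x+18].mean(0).round(),end=';')
cv2.imwrite('pics/v3.png',np.vstack([im,cv2.resize(S['color'][165:235,300:390,::-1],(im.shape[1],350),interpolation=cv2.INTER_CUBIC)]))
E
```

```text
60 [53. 51. 49.];78 [60. 66. 60.];96 [ 89. 117.  99.];114 [110. 149. 124.];132 [118. 158. 134.];150 [128. 167. 144.];168 [135. 173. 151.];186 [134. 173. 151.];204 [134. 173. 150.];222 [134. 173. 151.];240 [121. 157. 137.];258 [101. 136. 115.];276 [107. 147. 123.];294 [122. 154. 136.];312 [123. 139. 131.];330 [124. 133. 130.];348 [135. 149. 144.];366 [143. 170. 155.];384 [142. 178. 157.];402 [117. 151. 131.];420 [ 99. 133. 112.];438 [108. 148. 123.];456 [122. 162. 139.];474 [134. 173. 150.];492 [136. 175. 153.];510 [135. 173. 151.];528 [134. 172. 150.];546 [131. 169. 146.];564 [116. 142. 125.];582 [107. 112. 105.];600 [118. 116. 112.];618 [116. 114. 110.];636 [90. 88. 85.];
```

View pics/v3.png

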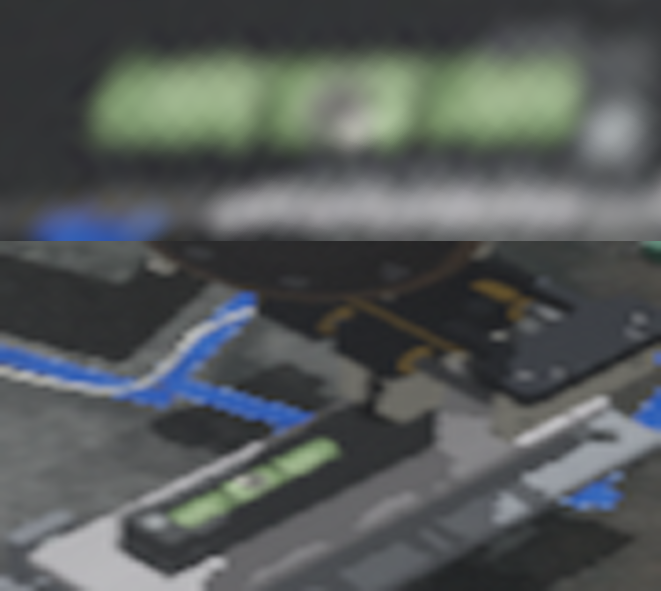

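The bubble sits at strip px 340 or so, midway between the lines at px 265 and 422. The push is a steady 11 N.

```bash
python3 -c "
from plant import ctrl
print(ctrl.get_obs()['force']);print(ctrl.close_job())"
```

```text
[-3.50926208 -2.452155   12.61965865]
the job is handed in; nothing more can be done
None
```

The plate is level: I turned the knob about 2.06 rad counter-clockwise, the bubble rests midway between the two lines, and I handed the job in at about 13 s with the fingers still pressing the button at 11–13 N.

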